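Tare the balance that carries the vial

ROBOT

A 7-joint arm with a two-finger parallel gripper is mounted at the origin on the work surface; the furniture and walls round the work are solid. World frame = base frame: x ahead of the robot, y to its left, z up, the work surface at z = 0. Lengths are in m, angles in rad, forces in N, time in s.
With the tool pointing down it reaches from about 0.425 to 0.925 m from the base axis. Payload 6.8 kg.
Tool frame: the origin (TCP) lies between the finger pads, 19 mm behind the fingertips; this is the grasp point; z points along the fingers, y is the line along which they close (so a half turn about z gives the same grasp; the last joint's range is limited). The gripper opens to 85 mm and grips with 20 to 120 N. Pads are 22 mm wide; open, the fingers measure 114 mm over their backs; the gripper's body (76 mm by 85 mm) begins 54 mm behind the grasp point. The pads swing forward as they close: fully open they stand 13 mm farther back than shut.
Start: joints at [1.199, 0.477, 0.022, 1.555, -0.011, 1.109, -0.083], TCP at [0.176, -0.652, 0.25] pointing down, gripper open.
Joint ranges: [-2.96, 2.96], [-0.34, 2.1], [-1.41, 1.46], [0.24, 2.44], [-1.37, 4.51], [0.17, 1.92], [-2.96, 2.96]. Speed limits (rad/s): [2.39, 2.39, 3.14, 3.14, 3.14, 3.14, 3.14].

INTERFACE

Orientations are given as a unit quaternion [w, x, y, z].
In Python, from station import monitor, eyes, bot gives the robot as it stands.
- The arm moves only by the tool run_rows, called after ">>>" as name(argument=value, ...) on one line, values as JSON. Schema: {"type":"object","properties":{"offsets":{"type":"object","properties":{"moves":{"type":"array","items":{"type":"array","items":{"type":"number"},"minItems":5,"maxItems":5},"minItems":1,"maxItems":20}},"additionalProperties":false,"required":["moves"]},"grip_n":{"type":"number"},"only":{"type":"string"},"quiet":{"type":"boolean"},"lines":{"type":"string"}},"required":["offsets"],"additionalProperties":false}. offsets is an object whose key "moves" holds a list of rows, 1 to 20 of them, each of 5 numbers: dx, dy, dz in m, then a turn about the tool's z in rad, then the opening from 0.0 (shut) to 1.0 (fully open); each row shifts and turns the commanded pose from where the row before left it, along the tool's axes as they then stand; what a row does not reach is not made up. A row lasts 1/10 s, in which the tool goes at most 0.05 m and 0.15 rad, less where a joint would pass 70% of its speed; a pose out of reach is approached as far as the arm can. The fingers move at their own pace and stop on an object; grip_n is the grip in N (left out, the last holds). Time passes only in rows, so rows that do not move let the fingers close. The tool returns the time, the measured TCP pose, the force, the opening and the grip force at its end. only (a regular expression) keeps the lines of the reply that match it, lines (a string "A,B") keeps lines A to B, and quiet returns only ok. Input that does not fit is refused with a message, and nothing moves.
- monitor.get_obs(): the state, without advancing time (a new reading comes with each control period).
- eyes.read_camera(name): name is "scene" or "top"; returns the picture (400x640x3 uint8, blue, green, red); there is no depth.
- eyes.camera_info(name): a dict with "vertical_fov" (degrees; the focal length in pixels is half the picture's height over the tangent of half this angle, whatever the lens; pixels are square), "cx", "cy" (the principal point, pixels), "view" (4x4, takes a point from world to camera coordinates). Camera axes: x right, y up, looking along -z (the intrinsics and any distortion apply to the point x, -y, -z); pixel columns grow to the right and rows downward; lengths in m; the calibration is good to about 2 mm. A picture is of the moment at which its call begins. camera_info takes no time and is no camera call.
- bot.hand_in(): hands the job in; it is judged then, once.
The state is a dict: "t": time; "q": joint angles; "joint_vel": joint speeds; "joint_torque": joint torques, N m; "eef_pos": TCP position; "tool_rot": TCP orientation; "contact_force": force on the tool from outside, world axes, zero at the start; "torque": the same for the moment, N m; "gripper_width": opening from 0.0 (shut) to 1.0 (fully open); "grasp_force": force on a finger pad.
Only numpy, scipy, OpenCV 4.12 (cv2) and the standard library are available. Lean on these libraries where they do the work, as an engineer would, in place of code of your own. Each camera call takes 0.05 s, during which the arm holds its last target. There are 200 camera calls.

TASK

Tare the laboratory balance that has the small capped vial standing on its pan: with the fingertips gently press the wide bar key at the middle of its front edge fully down, keep it down for two seconds, then let go and draw the hand back at least 10 cm clear of the key. Press no other key, do not touch the vial, its pan or the other two balances, and leave the dish, the tub and the spare vial, forceps and marker pen on the bench where they are; nothing is to be picked up.

Things in the scene. Friction and masses are not known exactly. Their poses are not given: they have to be found in the camera images.
- balance_vial: The balance to tare, the one that carries the capped vial: white, 180 mm deep (x) by 120 wide (y), housing top 42 mm high, fixed. Origin: centre of its underside; x points from its key edge to its rear, y to its left. Three alike balances stand side by side in any order, keys towards the robot, each turned up to 0.3 rad. Pan centre at x = +38 mm, display at -30, row of keys at -65.
- balance_vial_bar_top (a point): Centre of the top face of the wide bar key of the balance to tare. The key is white, 20 mm (x) by 36 mm (y), stands 8 mm proud of the housing, top 50 mm above the bench; the point moves with the key; axes as the balance's.
- balance_vial_bar (a joint): Travel of that bar key in m: 0 up, 0.005 fully down (straight down). Spring: it begins to move at about 1 N and is fully down at about 4 N; beyond that it is a hard stop. It springs back when let go.
- balance_vial_l (a joint): Travel of the round key to the left of the bar key on the balance to tare, 16 mm across, centre 43 mm from the bar key's centre along the balance's +y, top level with it (50 mm high), same spring; not to be pressed.
- balance_vial_r (a joint): Travel of the round key to the right (43 mm along -y) of the bar key, otherwise the same; not to be pressed.
- balance_vial_pan: Steel pan of the balance to tare, 96 mm across, 4 mm thick, top 51 mm above the bench; origin at the centre of its underside.
- balance_dish: Like the balance to tare, but it carries the petri dish; leave alone. Same size and frame.
- balance_tub: Like the balance to tare, but it carries the clear tub; leave alone. Same size and frame.
- vial: White vial with a blue cap, 26 mm across, 58 mm tall, loose, upright near the middle of the pan; origin at the centre of its underside.
- dish: Flat round petri dish with lid, 91 mm across, 16 mm tall, loose on the pan of another balance; origin at the centre of its underside.
- tub: Clear open tub, 80 mm across, 77 mm tall, loose on the pan of another balance; origin at the centre of its underside.
- spare_vial: A second vial like the first, 26 mm across, 58 mm tall, standing on the bench in front of the balances; not part of the job. Origin at the centre of its underside.
- forceps: Steel forceps, 121 x 16 x 7 mm, lying loose on the bench; origin at the centre of its underside.
- marker: Marker pen, 137 x 12 x 14 mm, loose on the bench; origin at the centre of its underside.
Not all that is in view belongs to the job. What is shaped like the vial but red is not meant.

How it is judged:
By the outcome, as a careful person would: the job done as asked, in the order asked, and still so for the second after the job is handed in, with the robot touching nothing.
It also fails if it takes over 32 s, if anything falls off the work surface, if the arm or the gripper's body presses on something with over 40 N, if the wrist force passes 120 N, or if a joint passes its speed limit or range.

## Working session

There is one attempt and no reset: what is moved stays moved. The work goes in short steps, Python scripts to look and compute and a tool call to move; the robot and the scene stay as the last step left them, time stands still between calls to the robot, and variables do not carry over. Pictures are saved under pics/ and viewed, at most 10 in all, crops included, and the job is handed in when it is done.

```bash
ls; mkdir -p pics
```

Run:
```python
from station import monitor, eyes, bot
import cv2
o=monitor.get_obs();print({k:o[k] for k in('t','eef_pos','tool_rot','contact_force','gripper_width')})
for n in('scene','top'):
    cv2.imwrite(f'pics/{n}0.png',eyes.read_camera(n)); print(n,eyes.camera_info(n))
```

```text
pics
{'t': 0.0, 'eef_pos': array([ 0.1758489 , -0.65111148,  0.2490276 ]), 'tool_rot': array([-8.81802409e-04,  9.91310618e-01,  1.31538761e-01, -1.86902748e-04]), 'contact_force': array([ 0.65483887, -1.19934883, -0.54140907]), 'gripper_width': 1.0014374326649824}
scene {'vertical_fov': 42.97655080023664, 'cx': 312.0117427644373, 'cy': 207.01053066138607, 'view': array([[-0.55239332, -0.83357983, -0.00250794,  0.29385712],
       [ 0.5145834 , -0.3433659 ,  0.78568682, -0.32759433],
       [-0.65579382,  0.43271761,  0.61861938, -1.08582393],
       [ 0.        ,  0.        ,  0.        ,  1.        ]])}
top {'vertical_fov': 49.11345478550986, 'cx': 324.63755349281814, 'cy': 203.63544891586477, 'view': array([[ 0.01638279, -0.99971734,  0.01722906, -0.00138499],
       [ 0.98316643,  0.0192429 ,  0.18169613, -0.48945665],
       [-0.18197631,  0.01396234,  0.98320378, -1.31152729],
       [ 0.        ,  0.        ,  0.        ,  1.        ]])}
```

View pics/scene0.png

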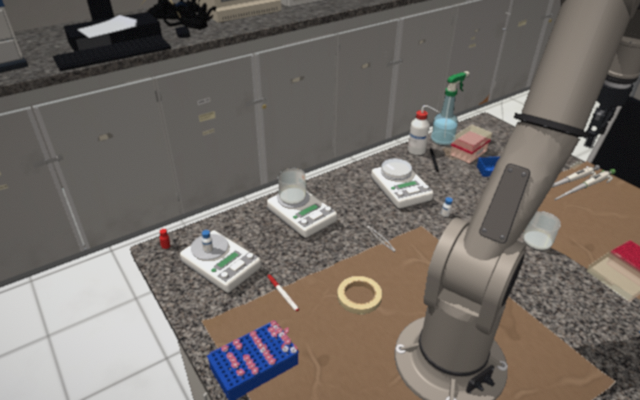

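View pics/top0.png

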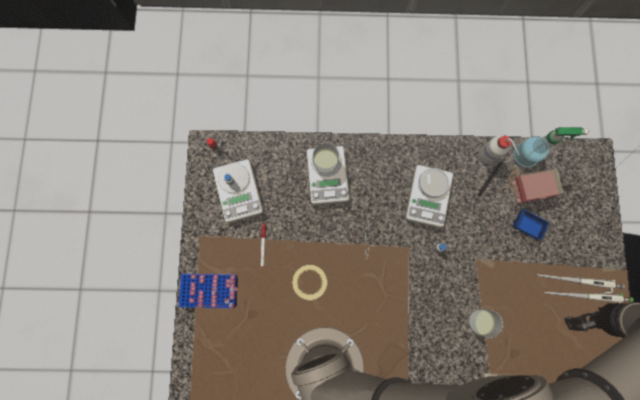

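The top view shows three balances: at (238,190) with the blue-capped vial, at (328,175) with the tub, and at (430,195) with the dish. Possible confusions are the red vial at (212,145) and the spare vial at (441,247). I choose the balance at (238,190), which is at (220,262) in the scene view, and check it in one close crop.

Run:
```python
import cv2,numpy as np
a=cv2.imread('pics/top0.png')[150:230,200:280]; b=cv2.imread('pics/scene0.png')[225:295,170:270]
a=cv2.resize(a,(400,400),interpolation=cv2.INTER_CUBIC); b=cv2.resize(b,(400,280),interpolation=cv2.INTER_CUBIC)
b=cv2.copyMakeBorder(b,0,120,0,0,cv2.BORDER_CONSTANT)
cv2.imwrite('pics/crop.png',np.hstack([a,b]))
```

```text
(no output)
```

View pics/crop.png

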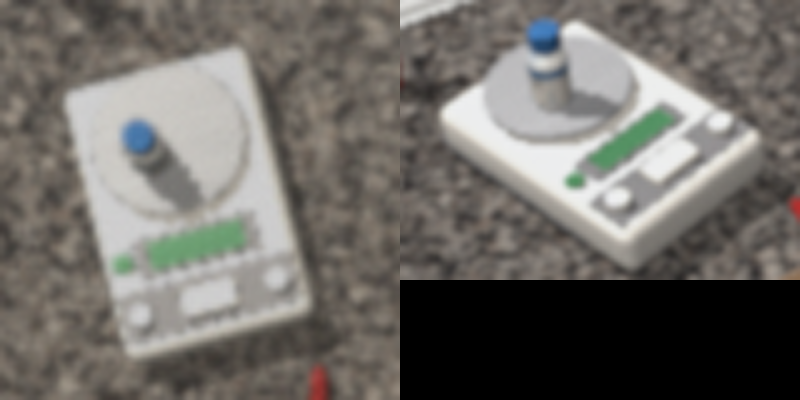

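The crop confirms it. The blue-capped vial stands on this balance's pan, with the bar key at about top (241.5,209) and round keys at about (228,213) and (255.5,205.5). Next I measure with masks.

Create h.py:
```python
import numpy as np, cv2
from station import eyes
def ray(n,u,v):
    c=eyes.camera_info(n); f=200/np.tan(np.radians(c['vertical_fov'])/2)
    V=c['view']; R=V[:3,:3]
    d=R.T@np.array([(u-c['cx'])/f,-(v-c['cy'])/f,-1]); return -R.T@V[:3,3],d
def onz(n,u,v,z):
    o,d=ray(n,u,v); return o+d*(z-o[2])/d[2]
def tri(p,q):
    (a,d),(b,e)=ray('top',*p),ray('scene',*q)
    s=np.linalg.lstsq(np.c_[d,-e],b-a,rcond=None)[0]; x,y=a+s[0]*d,b+s[1]*e
    return (x+y)/2,np.linalg.norm(x-y)
```

Run:
```python
from h import *
guess={'top':[(227.8,213),(241.4,209),(255.4,205.6)],'scene':[(224.1,274.4),(237.1,264.6),(249.4,255.1)]}
P={}
for n,g in guess.items():
    im=cv2.cvtColor(cv2.imread(f'pics/{n}0.png'),cv2.COLOR_BGR2GRAY)
    big=cv2.resize(im,None,fx=8,fy=8,interpolation=cv2.INTER_CUBIC)
    P[n]=[]
    for th in (195,205,215,225):
        k,l,s,c=cv2.connectedComponentsWithStats((big>th).astype(np.uint8))
        for u,v in g:
            i=l[int(v*8+4),int(u*8+4)]; p=(c[i]+.5)/8-.5
            print(n,th,s[i,4]/64,p.round(2),onz(n,*p,.05).round(4)) if i else print(n,th,'none')
for a,b in zip(guess['top'],guess['scene']):
    print('hand',onz('top',*a,.05).round(4),onz('scene',*b,.05).round(4),tri(a,b))
```

```text
top 195 6.5625 [227.47 212.5 ] [0.455  0.3047 0.05  ]
top 195 39.890625 [241.17 208.77] [0.4674 0.2634 0.05  ]
top 195 5.5625 [254.7  205.02] [0.4799 0.2226 0.05  ]
top 205 none
top 205 none
top 205 none
top 215 none
top 215 none
top 215 none
top 225 none
top 225 none
top 225 none
scene 195 912.9375 [219.75 261.85] [0.4956 0.2966 0.05  ]
scene 195 912.9375 [219.75 261.85] [0.4956 0.2966 0.05  ]
scene 195 912.9375 [219.75 261.85] [0.4956 0.2966 0.05  ]
scene 205 790.546875 [218.56 261.92] [0.497  0.2991 0.05  ]
scene 205 790.546875 [218.56 261.92] [0.497  0.2991 0.05  ]
scene 205 17.15625 [249.23 254.7 ] [0.4779 0.2241 0.05  ]
scene 215 15.953125 [223.71 273.71] [0.4534 0.3062 0.05  ]
scene 215 656.765625 [217.22 261.39] [0.5006 0.3011 0.05  ]
scene 215 13.515625 [249.3  254.72] [0.4778 0.224  0.05  ]
scene 225 11.328125 [223.81 273.73] [0.4532 0.3061 0.05  ]
scene 225 67.890625 [236.22 263.7 ] [0.4673 0.2657 0.05  ]
scene 225 9.78125 [249.36 254.7 ] [0.4778 0.2239 0.05  ]
hand [0.4535 0.3036 0.05  ] [0.4508 0.3065 0.05  ] (array([0.45437165, 0.30479168, 0.04590102]), np.float64(0.0008112145193297314))
hand [0.4667 0.2627 0.05  ] [0.4633 0.2654 0.05  ] (array([0.46752212, 0.26359138, 0.04554645]), np.float64(0.00021681232421552792))
hand [0.4781 0.2203 0.05  ] [0.4764 0.2245 0.05  ] (array([0.47957306, 0.22187922, 0.04583408]), np.float64(0.002283100594494109))
```

Bar key top is about (0.467, 0.264, 0.050). The round keys are 85.9 mm apart (86 expected) and the balance yaw is about 0.29 rad. The tool is already at yaw 0.264, so it needs only a small turn. I go round through a midway point at radius ~0.5 m with the gripper shut.

>>> run_rows(offsets={"moves":[[0.034,-0.031,0,0,0],[0.034,-0.031,0,0,0],[0.034,-0.031,0,0,0],[0.034,-0.031,0,0,0],[0.034,-0.031,0,0,0],[0.034,-0.031,0,0,0],[0.034,-0.031,0,0,0],[0.034,-0.031,0,0,0],[0.034,-0.031,0,0,0],[0.034,-0.031,0,0,0],[0.034,-0.031,0,0,0],[0.034,-0.031,0,0,0],[0.034,-0.031,0,0,0],[0,0,0,0,0]]}, grip_n=20)

```text
t: 1.5
eef_pos: [0.5007, -0.1403, 0.2501]
tool_rot: [-0.001, 0.991, 0.137, 0.001]
contact_force: [-0.6, -1.5, -0.1]
gripper_width: -0.001
grasp_force: 0.0
```

Add to h.py:
```python
def togo(x,y,z,yaw):
    from station import monitor
    from scipy.spatial.transform import Rotation as Ro
    o=monitor.get_obs(); R=Ro.from_quat(np.asarray(o['tool_rot'])[[1,2,3,0]]).as_matrix()
    print('t',o['t'],'tool delta',(R.T@(np.array([x,y,z])-o['eef_pos'])).round(4),'turn',-round(yaw-np.arctan2(R[1,0],R[0,0]),3),'z axis',R[:,2].round(3),'F',o['contact_force'].round(2),'pos',o['eef_pos'].round(4))
```

```bash
python3 -c "import h;h.togo(.4665,.2642,.12,.292)"
```

```text
t 1.5 tool delta [ 0.0762 -0.3983  0.1313] turn -0.018 z axis [ 0.002  0.003 -1.   ] F [-0.59 -1.49 -0.06] pos [ 0.5007 -0.1403  0.2501]
```

>>> run_rows(offsets={"moves":[[0.0076,-0.0398,0,-0.018,0],[0.0076,-0.0398,0,0,0],[0.0076,-0.0398,0,0,0],[0.0076,-0.0398,0,0,0],[0.0076,-0.0398,0,0,0],[0.0076,-0.0398,0,0,0],[0.0076,-0.0398,0,0,0],[0.0076,-0.0398,0,0,0],[0.0076,-0.0398,0,0,0],[0.0076,-0.0398,0,0,0],[0,0,0.04,0,0],[0,0,0.04,0,0],[0,0,0.04,0,0],[0,0,0,0,0]]})

```text
t: 2.9
eef_pos: [0.4575, 0.2533, 0.1252]
tool_rot: [0.002, 0.99, 0.141, -0.005]
contact_force: [-0.9, -0.5, -0.1]
gripper_width: 0.002
grasp_force: 0.0
```

```bash
python3 -c "import h;h.togo(.4665,.2642,.08,.292)"
```

```text
t 2.9 tool delta [ 0.0121 -0.0081  0.0451] turn -0.01 z axis [-0.009 -0.005 -1.   ] F [-0.86 -0.5  -0.09] pos [0.4575 0.2533 0.1252]
```

>>> run_rows(offsets={"moves":[[0,0,0,0,0],[0,0,0,0,0],[0,0,0,0,0]]})

```text
t: 3.2
eef_pos: [0.462, 0.2568, 0.1322]
tool_rot: [-0.001, 0.99, 0.14, 0.002]
contact_force: [-0.1, -0.2, 0.0]
gripper_width: -0.002
grasp_force: 0.0
```

```bash
python3 -c "import h;h.togo(.4665,.2642,.08,.292)"
```

```text
t 3.2 tool delta [ 0.0062 -0.0058  0.0522] turn -0.011 z axis [ 0.003  0.002 -1.   ] F [-0.05 -0.2   0.04] pos [0.462  0.2568 0.1322]
```

>>> run_rows(offsets={"moves":[[0.006,-0.006,0.016,-0.01,0],[0,0,0.016,0,0],[0,0,0.01,0,0],[0,0,0,0,0],[0,0,0,0,0],[0,0,0,0,0],[0,0,0,0,0]]})

```text
t: 3.9
eef_pos: [0.4652, 0.2637, 0.0887]
tool_rot: [-0.0, 0.989, 0.145, 0.001]
contact_force: [0.1, 0.2, -0.3]
gripper_width: -0.002
grasp_force: 0.0
```

Run:
```python
import h,cv2,numpy as np
h.togo(.4665,.2642,.07,.292)
a=h.eyes.read_camera('top')[150:230,200:280]; b=h.eyes.read_camera('scene')[215:295,180:280]
cv2.imwrite('pics/c2.png',np.hstack([cv2.resize(a,(400,400),interpolation=cv2.INTER_CUBIC),cv2.resize(b,(400,400*80//100),interpolation=cv2.INTER_CUBIC,).copy() if 0 else cv2.resize(b[:, :80],(400,400),interpolation=cv2.INTER_CUBIC)]))
```

```text
t 3.9 tool delta [ 0.0013 -0.0001  0.0187] turn -0.0 z axis [ 0.001  0.001 -1.   ] F [ 0.07  0.18 -0.32] pos [0.4652 0.2637 0.0887]
```

View pics/c2.png

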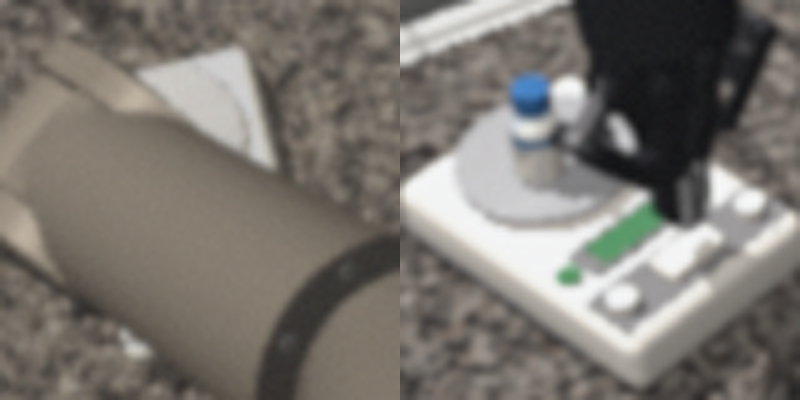

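The scene crop shows the shut fingertips at about (237,258), right above the bar key. They are clear of the vial and the round keys. I descend in small steps.

>>> run_rows(offsets={"moves":[[0.001,0,0.005,0,0],[0,0,0.005,0,0],[0,0,0.005,0,0],[0,0,0.002,0,0],[0,0,0,0,0],[0,0,0,0,0],[0,0,0,0,0]]})

```text
t: 4.7
eef_pos: [0.4659, 0.264, 0.0711]
tool_rot: [-0.0, 0.989, 0.145, 0.0]
contact_force: [-0.4, -0.5, 0.2]
gripper_width: 0.001
grasp_force: 0.0
```

>>> run_rows(offsets={"moves":[[0,0,0.002,0,0],[0,0,0.001,0,0],[0,0,0,0,0],[0,0,0,0,0],[0,0,0,0,0]]})

```text
t: 5.2
eef_pos: [0.466, 0.264, 0.0681]
tool_rot: [-0.0, 0.989, 0.145, 0.0]
contact_force: [0.8, 1.0, 0.6]
gripper_width: 0.001
grasp_force: 0.6
```

```bash
python3 -c "import h;h.togo(.4665,.2642,.064,.292)"
```

```text
t 5.2 tool delta [ 0.0006 -0.      0.0041] turn -0.0 z axis [ 0.  0. -1.] F [0.85 1.02 0.6 ] pos [0.466  0.264  0.0681]
```

>>> run_rows(offsets={"moves":[[0,0,0.001,0,0],[0,0,0.001,0,0],[0,0,0,0,0],[0,0,0,0,0],[0,0,0,0,0]]})

```text
t: 5.7
eef_pos: [0.4659, 0.264, 0.0661]
tool_rot: [-0.0, 0.989, 0.145, 0.0]
contact_force: [1.8, 0.7, 2.3]
gripper_width: 0.001
grasp_force: 1.2
```

>>> run_rows(offsets={"moves":[[0,0,0.001,0,0],[0,0,0.001,0,0],[0,0,0,0,0],[0,0,0,0,0],[0,0,0,0,0]]})

```text
t: 6.2
eef_pos: [0.4659, 0.264, 0.0641]
tool_rot: [-0.0, 0.989, 0.145, 0.0]
contact_force: [0.8, 1.3, 3.3]
gripper_width: -0.003
grasp_force: 1.8
```

>>> run_rows(offsets={"moves":[[0,0,0.001,0,0],[0,0,0.0005,0,0],[0,0,0,0,0],[0,0,0,0,0],[0,0,0,0,0]]})

```text
t: 6.7
eef_pos: [0.466, 0.264, 0.0636]
tool_rot: [0.0, 0.989, 0.145, 0.0]
contact_force: [-2.0, -2.1, 16.0]
gripper_width: -0.0
grasp_force: 7.5
```

The key is on its hard stop (z 0.0636, 16 N). I ease back slightly and hold it for over two seconds.

>>> run_rows(offsets={"moves":[[0,0,-0.0004,0,0],[0,0,0,0,0],[0,0,0,0,0],[0,0,0,0,0]]})

```text
t: 7.1
eef_pos: [0.466, 0.264, 0.0636]
tool_rot: [0.0, 0.989, 0.145, 0.0]
contact_force: [-0.6, -0.8, 10.9]
gripper_width: -0.002
grasp_force: 5.7
```

>>> run_rows(offsets={"moves":[[0,0,0,0,0],[0,0,0,0,0],[0,0,0,0,0],[0,0,0,0,0],[0,0,0,0,0],[0,0,0,0,0],[0,0,0,0,0],[0,0,0,0,0],[0,0,0,0,0],[0,0,0,0,0],[0,0,0,0,0],[0,0,0,0,0],[0,0,0,0,0],[0,0,0,0,0],[0,0,0,0,0],[0,0,0,0,0],[0,0,0,0,0],[0,0,0,0,0],[0,0,0,0,0],[0,0,0,0,0]]})

```text
t: 9.1
eef_pos: [0.466, 0.264, 0.0637]
tool_rot: [0.0, 0.989, 0.145, 0.0]
contact_force: [-1.6, -1.5, 12.2]
gripper_width: 0.0
grasp_force: 5.7
```

Held down for about 2.5 s. Now I release and draw straight up.

>>> run_rows(offsets={"moves":[[0,0,-0.005,0,0],[0,0,-0.01,0,0],[0,0,-0.02,0,0],[0,0,-0.03,0,0],[0,0,-0.03,0,0],[0,0,-0.03,0,0],[0,0,-0.03,0,0],[0,0,-0.02,0,0],[0,0,0,0,0],[0,0,0,0,0],[0,0,0,0,0],[0,0,0,0,0],[0,0,0,0,0]]})

```text
t: 10.4
eef_pos: [0.4653, 0.2636, 0.237]
tool_rot: [0.0, 0.989, 0.145, -0.001]
contact_force: [-1.1, 0.1, 0.6]
gripper_width: 0.005
grasp_force: 0.0
```

Run:
```python
import h,cv2
b=h.eyes.read_camera('scene')[200:300,150:270]
cv2.imwrite('pics/c3.png',cv2.resize(b,(720,600),interpolation=cv2.INTER_CUBIC))
```

```text
(no output)
```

View pics/c3.png

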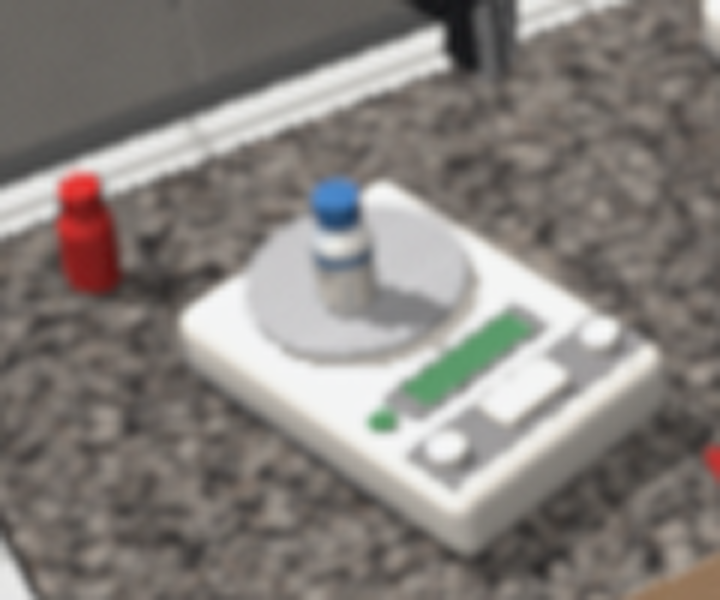

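The picture shows the hand well clear (fingertips at about scene (232,210)), the bar key back up at about (237,264), and the vial unmoved. Handing in.

```bash
python3 -c "
from station import bot;print(bot.hand_in())"
```

```text
the job is handed in; nothing more can be done
None
```

I tared the vial balance: its bar key was held fully down for about 2.5 s at roughly 11–16 N, then let go. The hand is drawn back about 17 cm above the key, the vial looks unmoved, and the job was handed in at about 10.5 s.

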